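# Load the pack-check slide and send it home

## Task

Pull the loading slide out by its pull bar until it meets the loading stop, and stand the two jars from the bench in the two empty cells of its blue nest, one jar to a cell: set them down, don't drop them, and leave the two jars already in the nest in their cells. Then push the slide in under the scan arch until the catch snaps and it is fully home, and let go. Keep every jar upright, don't bump the scan arch, and leave the flask, tape roll, tape measure and stapler where they are.

Things in the scene. Friction and masses are not known exactly. Their poses are not given: they have to be found in the camera images.
- bay: Pack-check bay, fixed on the bench: an aluminium base plate 200 mm wide (its x) and 520 mm long (its y) with two guide rails, and end stops up to 48 mm high. Origin: centre of its underside, on the bench; y = the slide's travel, +y inward, under the scan arch; z up.
- load_slide: The loading slide: aluminium plate carrying the blue nest and the pull bar. Origin: under the nest's middle, at bench level; axes as the bay's. 0.9 kg without jars; friction 2.5 N + 6 N per m/s; it stays where left. A sprung roller catch in the last 15 mm before home takes a push of about 10 N, then snaps and holds the slide against the home stop.
- pull_bar (a point): Middle of the slide's pull bar: dark bar 12 mm thick (15 mm sleeve) along the bay's x, 96 mm above the bench, 100 mm long between two posts; the slide's plate below it is at 46 mm; 57 mm free between bar and nest. In the bay's frame x = 0 and y = -0.245 m at the loading stop, -0.045 m fully home (travel 200 mm); starts between. Pinch it from above, a finger either side along the travel.
- cell_1 (a point): Cell 1 of the nest: centre of its floor, 50 mm above the bench, moving with the slide; -38 mm in the bay's x and +107 mm in its y from the pull bar. The nest is a blue 2 x 2 crate, 164 mm square, cells 64 mm square, 76 mm apart, walls 12 mm thick, rims 100 mm above the bench; jars stand 50 mm proud of them. It already holds jar_3.
- cell_2 (a point): Cell 2 of the nest: centre of its floor, 50 mm above the bench, moving with the slide; +38 mm in the bay's x and +107 mm in its y from the pull bar. Same size as cell 1. Empty at the start.
- cell_3 (a point): Cell 3 of the nest: centre of its floor, 50 mm above the bench, moving with the slide; -38 mm in the bay's x and +183 mm in its y from the pull bar. Same size as cell 1. Empty at the start.
- cell_4 (a point): Cell 4 of the nest: centre of its floor, 50 mm above the bench, moving with the slide; +38 mm in the bay's x and +183 mm in its y from the pull bar. Same size as cell 1. It already holds jar_4.
- scan_arch: Scan arch fixed over the inner end of the bay, same origin and axes as bay. Two uprights at x = +-125 mm (30 x 60 mm, y 70 to 130 mm), crossbeam, and a black reader head (110 x 78 mm, y 61 to 139 mm) whose underside is 186 mm and top 252 mm above the bench; the jars on the slide (top at 150 mm) pass beneath it.
- jar_1: Loose amber jar with a white ribbed screw lid, standing on the bench: 48 mm diameter (lid too), 100 mm tall, 0.11 to 0.22 kg. Origin: centre of its underside; z up. Lid is the top 18 mm.
- jar_2: Second loose jar on the bench, same as jar_1.
- jar_3: Same jar, already standing in cell 1 of the nest.
- jar_4: Same jar, already standing in cell 4 of the nest.
- flask: Orange flask with a black lid, 86 mm diameter, 170 mm tall, standing near the jars. Origin: centre of its underside. Leave alone.
- tape_roll: Roll of clear packing tape lying flat, 98 mm diameter, 45 mm tall. Origin: centre of its underside. Leave alone.
- tape_measure: Yellow tape measure lying flat, 81 x 92 mm, 31 mm tall. Origin: centre of its underside. Leave alone.
- stapler: Blue stapler, within 96 x 143 mm, 44 mm tall. Origin: centre of its underside. Leave alone.
Mind the look-alikes: they are no part of the job. Leave any turquoise look-alike of the jar_2 alone.

How it is judged:
By the outcome, as a careful person would: the job done as asked, in the order asked, and still so for the second after the job is handed in, with the robot touching nothing.
It also fails if it takes over 72 s, if anything falls off the work surface, if the arm or the gripper's body presses on something with over 40 N, if the wrist force passes 120 N, or if a joint passes its speed limit or range.

## Robot

A 6-joint arm with a two-finger parallel gripper is mounted at the origin on a cart in front of the work surface, level with it; the furniture and walls round the work are solid. World frame = base frame: x ahead of the robot, y to its left, z up, the work surface at z = 0. Lengths are in mm, angles in rad, forces in N, time in s.
With the tool pointing down it reaches from about 300 to 775 mm from the base axis. Payload 14.6 kg.
Tool frame: the origin (TCP) lies between the finger pads; the fingertips stand ahead of it and the grasp point (between the pads) lies 11 mm behind it (manip.finger_overhang is the z of the fingertips in the tool frame, in mm); z points along the fingers, y is the line along which they close (so a half turn about z gives the same grasp; the last joint's range is limited). The gripper opens to 94 mm and grips with 3 to 60 N. Pads are 16 mm wide; open, the fingers measure 119 mm over their backs; the gripper's body (75 mm by 177 mm) begins 78 mm behind the grasp point.
Start: joints at [-1.289, 0.3, 1.521, -0, 1.321, -0.067], TCP at [187.966, -516.873, 191.946] pointing down, gripper open.
Joint ranges: [-3.03, 3.03], [-0.79, 2.21], [0.23, 2.52], [-1.04, 4.18], [0, 3.07], [-2.55, 2.55]. Speed limits (rad/s): [2.22, 2.22, 2.57, 3.14, 3.14, 3.14].

## Interface

Orientations are given as [roll, pitch, yaw] about the fixed x, y, z axes, in that order (R = Rz(yaw) Ry(pitch) Rx(roll)).
In Python, from cell import manip gives the robot as it stands.
- The arm moves only by the tool jog_arm, never from a script. Its argument "series" is a list of rows, each a list of 7 numbers: the shift along the world's x, y, z as a fraction of full scale, then the turn, a rotation vector about the world's x, y, z as a fraction of full scale, then the closure, from 0 (fully open) to 1 (shut). In form: [[dx, dy, dz, wx, wy, wz, fingers], ...]. A call has 1 to 8 rows; each row is the pose to reach, as a shift and turn from the pose commanded when the call began; what a row does not reach only later rows make up. Full scale, the value 1, is 120 mm for a shift and 90 degrees for a turn. A row lasts 1/12 s, in which the tool goes at most 41.7 mm and 7.16 degrees, less where a joint would pass 70% of its speed; a pose out of reach is approached as far as the arm can. A call with a number of a shift or a turn outside -1 to 1 is refused whole. A call with a gripper value outside its range is refused whole. The fingers move at their own pace and stop on an object; "grip_force" is the grip in N (left out, the last holds). Time passes only in rows, so rows that repeat a pose let the fingers close. It gives the time, the measured TCP pose, the force, the opening and the grip force at its end, in the units of the state.
- manip.read_state(): the state, without advancing time (a new reading comes with each control period).
- manip.camera(name): name is "side" or "top"; returns a dict with "frame" (400x640x3 uint8, red, green, blue), "vfov" (degrees; the focal length in pixels is half the picture's height over the tangent of half this angle, whatever the lens; pixels are square), "cx", "cy" (the principal point, pixels), "R" (3x3) and "t" (3): a world point X has camera coordinates R X + t. Camera axes: x right, y down, z forward; pixel columns grow to the right and rows downward; lengths in mm; the calibration is good to about 2 mm. A picture is of the moment at which its call begins. There is no depth.
- manip.sign_off(): hands the job in; it is judged then, once.
The state is a dict: "clock": time; "joints": joint angles; "qd": joint speeds; "effort": joint torques, N m; "eef_pos": TCP position; "eef_rot": TCP orientation; "wrist_force": force on the tool from outside, world axes, zero at the start; "moment": the same for the moment, N m; "finger_gap": finger opening in mm; "finger_force": force on a finger pad.
Only numpy, scipy, OpenCV 4.12 (cv2) and the standard library are available. Lean on these libraries where they do the work, as an engineer would, in place of code of your own. Each camera call takes 0.05 s, during which the arm holds its last target. There are 200 camera calls.

## Working session

There is one attempt and no reset: what is moved stays moved. The work goes in short steps, Python scripts to look and compute and a tool call to move; the robot and the scene stay as the last step left them, time stands still between calls to the robot, and variables do not carry over. Pictures are saved under pics/ and viewed, at most 10 in all, crops included, and the job is handed in when it is done.

Besides the shell and the picture viewer there is one more tool, called after ">>>" as name([rows], argument=value, ...), one row to a line, values as JSON. jog_arm: Moves the arm, as the interface text tells. Its arguments: {"type":"object","properties":{"series":{"type":"array"},"grip_force":{"type":"number"}},"required":["series"]}

```bash
mkdir -p pics; ls; python3 - <<'E'
from cell import manip
import cv2
for n in("top","side"):
    c=manip.camera(n); cv2.imwrite(f"pics/{n}0.png",c["frame"][:,:,::-1]); print(n,c["vfov"],c["cx"],c["cy"],c["R"],c["t"])
print(manip.finger_overhang, manip.read_state())
E
```

```text
pics
top 43.00156057667263 320.5227828392718 200.4456084467344 [[-0.01321967 -0.99980904  0.01439177]
 [-0.98930189  0.01098679 -0.14546839]
 [ 0.14528249 -0.01616085 -0.98925822]] [ -77.35617206  556.24605816 1446.5232057 ]
side 46.858982443198975 320.7408427687368 199.22445876994647 [[-0.98354554 -0.18061266  0.00415295]
 [-0.06592384  0.33740311 -0.93904909]
 [ 0.16820293 -0.92387132 -0.343758  ]] [ 519.28367257  146.33682947 1250.61406384]
8.0 {'clock': 0.1, 'joints': array([-1.28858337e+00,  3.00406901e-01,  1.52148736e+00,  1.99288781e-05,
        1.32071534e+00, -6.65949444e-02]), 'qd': array([-9.34579658e-05, -2.16377186e-03, -2.42007339e-03, -3.60849969e-04,
       -8.10969118e-04, -1.85790264e-03]), 'effort': array([ 1.71138665e-03, -5.32650125e+01, -3.53283119e+01,  7.10358960e-02,
        2.34954699e-02, -4.19109040e-05]), 'eef_pos': array([ 187.91574449, -516.64641747,  191.46120366]), 'eef_rot': array([-3.14057925e+00, -8.69344898e-05,  3.48802919e-01]), 'wrist_force': array([-0.59505746, -0.10875585,  0.65831563]), 'moment': array([ 0.03353701,  0.00679561, -0.00988884]), 'finger_force': 0.0, 'finger_gap': 94.34682317395581}
```

View pics/top0.png

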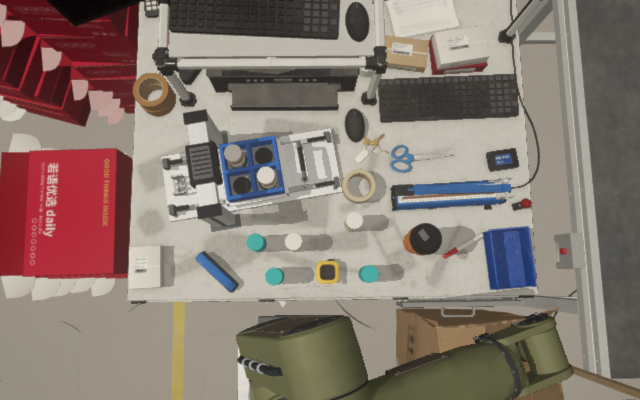

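View pics/side0.png

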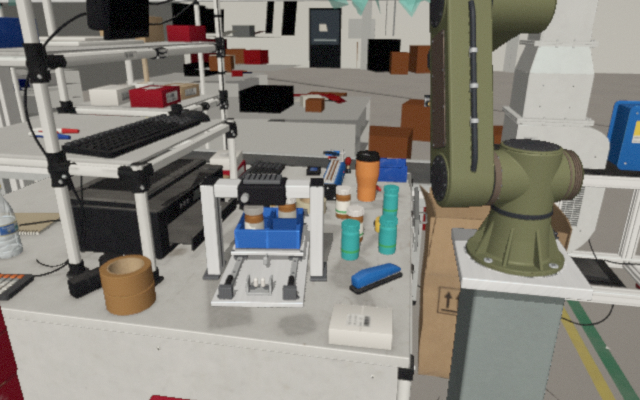

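The top view shows the bay running to the left (arch near (200,165)). The nest is at about (252,168), with lids at (235,155) and (266,177). The loose white-lid jars are at (293,242) and (355,221), and there are three turquoise look-alikes. I'll enlarge this for exact pixels.

```bash
python3 - <<'E'
import cv2
a=cv2.imread("pics/top0.png")
cv2.imwrite("pics/topA.png",cv2.resize(a[100:260,155:375],(792,576),interpolation=cv2.INTER_CUBIC))
E
cat > h.py <<'E'
import numpy as np
from cell import manip
def ray(c,u,v):
    f=c["frame"].shape[0]/2/np.tan(np.radians(c["vfov"])/2)
    R=np.array(c["R"]);t=np.array(c["t"])
    return -R.T@t, R.T@np.array([(u-c["cx"])/f,(v-c["cy"])/f,1])
def at(c,u,v,z):
    o,d=ray(c,u,v); return o+d*(z-o[2])/d[2]
def pix(c,X):
    f=c["frame"].shape[0]/2/np.tan(np.radians(c["vfov"])/2)
    p=np.array(c["R"])@np.array(X)+np.array(c["t"]); return f*p[0]/p[2]+c["cx"],f*p[1]/p[2]+c["cy"]
E
```

```text
(no output)
```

View pics/topA.png

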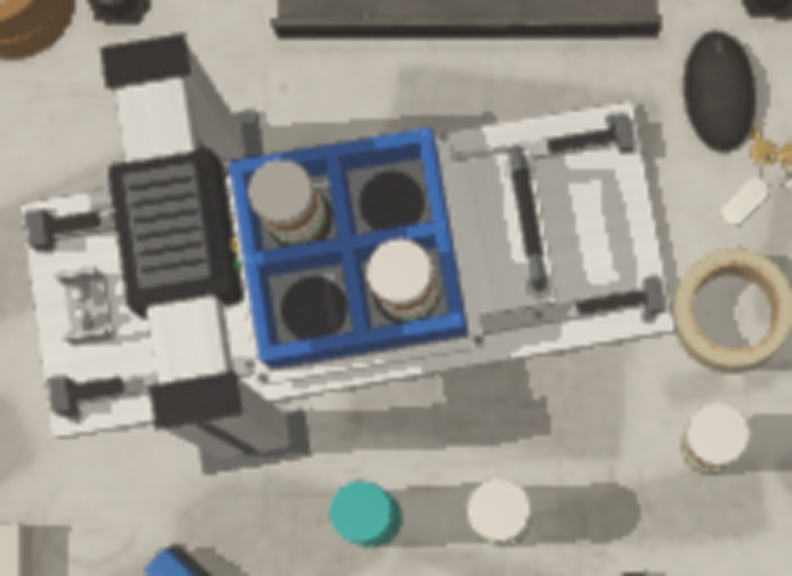

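The enlarged crop (3.6x) shows the nest rim corners at (231,162), (433,129), (467,332) and (268,366). The bar runs from (517,152) to (540,285). Loose jar lids are at (499,510) and (717,434), and the tape roll is at (735,310).

```bash
cat >> h.py <<'E'
def bay(c,off,s,pts,z):
    return np.array([at(c,off[0]+p[0]/s,off[1]+p[1]/s,z)[:2] for p in pts])
E
python3 - <<'E'
from h import *
import numpy as np
np.set_printoptions(precision=1,suppress=True)
c=manip.camera("top");o=(155,100);s=3.6
n=bay(c,o,s,[(231,162),(433,129),(467,332),(268,366)],100)
print("nest",n,n.mean(0),[np.hypot(*(n[i]-n[i-1])) for i in range(4)])
for i in range(4):
    d=n[i]-n[i-1]; print(np.degrees(np.arctan2(d[1],d[0]))%90)
b=bay(c,o,s,[(517,152),(540,285)],102);d=b[0]-b[1];print("bar",b,b.mean(0),np.hypot(*d),np.degrees(np.arctan2(d[1],d[0])))
p=bay(c,o,s,[(22,203),(635,103),(672,330),(55,437)],15)
print("plate",p,p.mean(0),[np.hypot(*(p[i]-p[i-1])) for i in range(4)])
for i in range(4):
    d=p[i]-p[i-1]; print(np.degrees(np.arctan2(d[1],d[0]))%90)
print("jars",bay(c,o,s,[(499,510),(717,434),(400,270),(284,190)],100), "in nest",bay(c,o,s,[(400,270),(284,190)],150))
print("roll",bay(c,o,s,[(735,310)],45))
print("turq",at(c,257,242.5,100),at(c,274,276,100),at(c,369,273,100),"tm",at(c,328,271,31),"flask",at(c,427,238,170))
s=manip.camera("side")
E
```

```text
nest [[709.6 203.7]
 [735.   43.9]
 [571.2  17.4]
 [546.  172.4]] [640.5 109.3] [np.float64(166.55628567907067), np.float64(161.78513679731597), np.float64(166.0097166483482), np.float64(157.01201945803075)]
10.837410221199898
9.05017119992712
9.19539483017229
9.220249483605627
bar [[715.1 -22.8]
 [607.6 -40.1]] [661.3 -31.4] 108.86836406884906 9.141433939674224
plate [[ 698.3  393.1]
 [ 780.  -120.6]
 [ 585.  -148.2]
 [ 501.6  359.8]] [641.2 121. ] [np.float64(199.5753037910576), np.float64(520.112891156696), np.float64(196.93722114890946), np.float64(514.7800754783608)]
9.596876723542396
9.028082048993639
8.050945798815917
9.32379880091517
jars [[ 431.7   -6.9]
 [ 488.7 -176.6]
 [ 621.1   69.9]
 [ 686.5  161.6]] in nest [[611.1  65.3]
 [674.2 153.7]]
roll [[ 596.  -198.2]]
turq [430.7  94.7 100. ] [338.1  47.5 100. ] [ 342.8 -214.2  100. ] tm [ 350.3 -103.2   31. ] flask [ 432.5 -363.2  170. ]
```

>>> jog_arm([
  [0.1,0.1,0.15,0,0,0,0],
  [0.35,0.35,0.35,0,0,-0.05,0.2],
  [0.6,0.6,0.4,0,0,-0.1,0.45],
  [0.85,0.85,0.4,0,0,-0.12,0.45],
  [1,1,0.4,0,0,-0.12,0.45],
], grip_force=30)

```text
clock: 0.62
eef_pos: [309.4, -395.1, 240.7]
eef_rot: [3.141, -0.001, 0.158]
wrist_force: [-0.0, -0.9, -0.3]
finger_gap: 70.6
finger_force: 0.0
```

>>> jog_arm([
  [0.25,0.25,0,0,0,0,0.45],
  [0.5,0.5,0,0,0,0,0.45],
  [0.75,0.75,0,0,0,0,0.45],
  [1,1,0,0,0,0,0.45],
])

```text
clock: 0.95
eef_pos: [426.8, -277.3, 240.0]
eef_rot: [3.142, -0.0, 0.16]
wrist_force: [1.1, -0.6, -0.8]
finger_gap: 51.8
finger_force: 0.0
```

>>> jog_arm([
  [0.25,0.25,0,0,0,0,0.45],
  [0.5,0.5,0,0,0,0,0.45],
  [0.75,0.75,0,0,0,0,0.45],
  [1,1,0,0,0,0,0.45],
])

```text
clock: 1.28
eef_pos: [544.8, -159.3, 239.9]
eef_rot: [3.142, 0.0, 0.16]
wrist_force: [0.4, -1.4, 0.2]
finger_gap: 51.5
finger_force: 0.0
```

>>> jog_arm([
  [0.25,0.25,0,0,0,0,0.45],
  [0.5,0.5,0,0,0,0,0.45],
  [0.75,0.75,0,0,0,0,0.45],
  [0.9,0.95,0,0,0,0,0.45],
  [0.95,1,0,0,0,0,0.45],
  [0.95,1,0,0,0,0,0.45],
])

```text
clock: 1.78
eef_pos: [658.4, -39.2, 238.7]
eef_rot: [-3.141, 0.001, 0.163]
wrist_force: [-0.0, -0.8, -0.5]
finger_gap: 51.5
finger_force: 0.0
```

>>> jog_arm([
  [0.03,0.05,-0.2,0,0,0,0.45],
  [0.03,0.05,-0.4,0,0,0,0.45],
  [0.03,0.05,-0.6,0,0,0,0.45],
  [0.03,0.05,-0.8,0,0,0,0.45],
  [0.03,0.05,-0.9,0,0,0,0.45],
  [0.03,0.05,-0.95,0,0,0,0.45],
])

```text
clock: 2.28
eef_pos: [660.1, -36.3, 124.4]
eef_rot: [-3.141, 0.002, 0.159]
wrist_force: [0.2, 0.2, -0.4]
finger_gap: 51.4
finger_force: 0.0
```

```bash
python3 - <<'E'
from h import *
import cv2
c=manip.camera("side");f=c["frame"][140:320,180:420,::-1]
cv2.imwrite("pics/s1.png",cv2.resize(f,(800,600),interpolation=cv2.INTER_CUBIC))
print(manip.read_state()["eef_pos"])
E
```

```text
[660.40576686 -36.09577171 124.47583755]
```

View pics/s1.png

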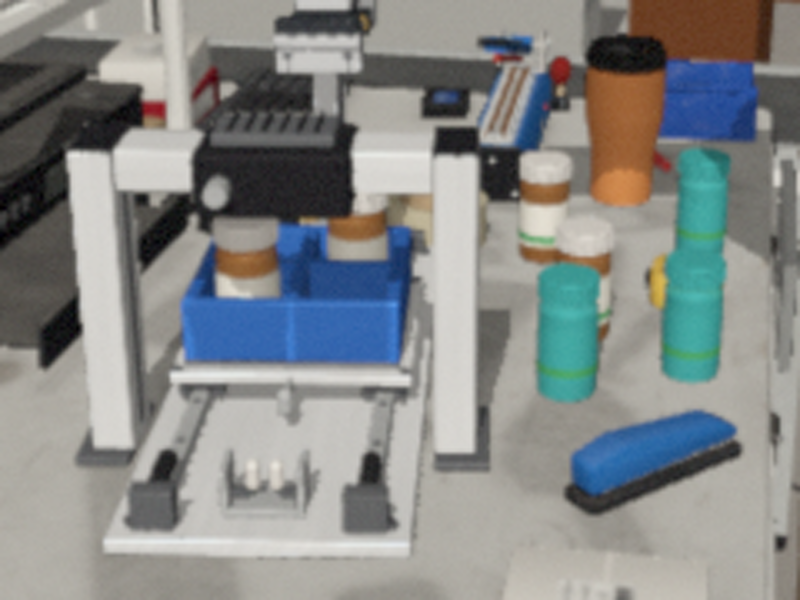

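The side view shows the gripper standing over the bar area behind the arch (320,90), with the nest clear. The loose jars are at (545,205) and (585,275). I'm going down to the bar and pinching it.

>>> jog_arm([
  [0.01,0.03,-0.15,0,0,0,0.45],
  [0.01,0.03,-0.28,0,0,0,0.45],
  [0.01,0.03,-0.33,0,0,0,0.45],
  [0.01,0.03,-0.33,0,0,0,0.7],
  [0.01,0.03,-0.33,0,0,0,0.9],
  [0.01,0.03,-0.33,0,0,0,1],
  [0.01,0.03,-0.33,0,0,0,1],
  [0.01,0.03,-0.33,0,0,0,1],
])

```text
clock: 3.0
eef_pos: [662.8, -31.6, 87.3]
eef_rot: [3.141, -0.001, 0.16]
wrist_force: [0.5, -0.4, -0.3]
finger_gap: 22.0
finger_force: 0.0
```

```bash
python3 -c "
from cell import manip
s=manip.read_state()
for k in ('eef_pos','eef_rot','wrist_force','moment','finger_gap','finger_force'):print(k,s[k])"
```

```text
eef_pos [662.79767047 -31.64394135  87.28795002]
eef_rot [ 3.14128673e+00 -1.20150331e-03  1.60270124e-01]
wrist_force [ 0.46938258 -0.38934688 -0.34034501]
moment [ 0.00131074  0.02457479 -0.01267184]
finger_gap 21.969604456179397
finger_force 0.0
```

>>> jog_arm([
  [0,0,0,0,0,0,1],
  [0,0,0,0,0,0,1],
  [0,0,0,0,0,0,1],
  [0,0,0,0,0,0,1],
])

```text
clock: 3.33
eef_pos: [663.3, -31.5, 88.5]
eef_rot: [3.141, -0.003, 0.16]
wrist_force: [-3.7, 1.6, 13.2]
finger_gap: 0.5
finger_force: 6.9
```

```bash
python3 - <<'E'
from h import *
import cv2
c=manip.camera("top");f=c["frame"][100:260,155:375,::-1]
cv2.imwrite("pics/t2.png",cv2.resize(f,(792,576),interpolation=cv2.INTER_CUBIC))
c=manip.camera("side");cv2.imwrite("pics/s2raw.png",c["frame"][:,:,::-1])
E
```

```text
(no output)
```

View pics/t2.png

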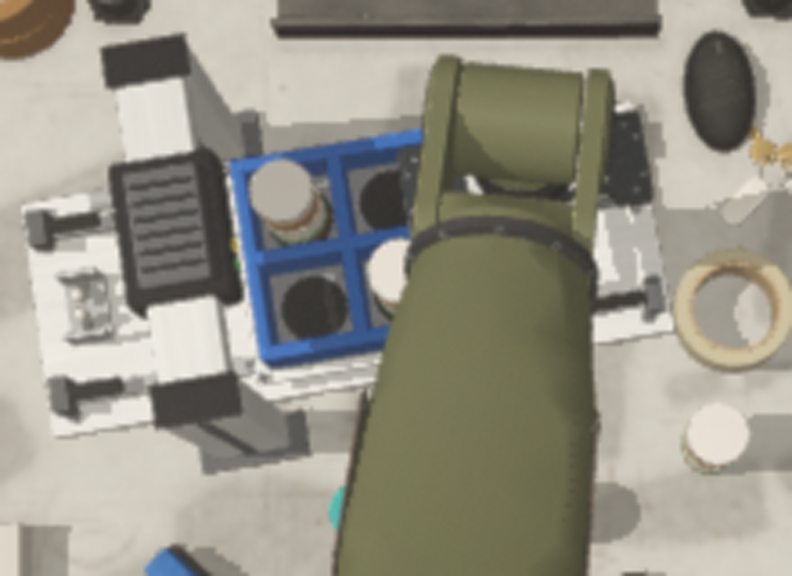

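The top view shows the slide unmoved and the gripper body spanning from (415,170) to (630,160) along the bay's y. The reading still says the fingers shut on nothing, so I'll check the side view.

```bash
python3 - <<'E'
from h import *
import cv2
a=cv2.imread("pics/s2raw.png")
c=manip.camera("side")
for n,X in dict(tcp=[663.3,-31.5,88.5],tip=[663.3,-31.5,80.5],bar1=[662.5+50,-32.5+8,96],bar2=[662.5-50,-32.5-8,96],body=[663,-31,177]).items(): print(n,pix(c,X))
cv2.imwrite("pics/s2.png",cv2.resize(a[135:245,215:345],(780,600),interpolation=cv2.INTER_CUBIC))
s=manip.read_state()
for k in ('eef_pos','eef_rot','wrist_force','moment','finger_gap','finger_force','joints'):print(k,s[k])
E
```

```text
tcp (np.float64(277.6549094742842), np.float64(202.2344838603465))
tip (np.float64(277.7305582951584), np.float64(204.77101677694344))
bar1 (np.float64(260.7917357110032), np.float64(199.54716362044226))
bar2 (np.float64(295.108610571803), np.float64(199.95339428910785))
body (np.float64(276.85130399329984), np.float64(173.5299281730251))
eef_pos [663.30499354 -31.56208822  88.48328455]
eef_rot [ 3.14090817e+00 -2.85780298e-03  1.60405615e-01]
wrist_force [-1.82636716  1.15638203 13.56339964]
moment [ 0.18839815  0.58960494 -0.03689691]
finger_gap 0.8946547444652084
finger_force 6.84990831577494
joints [-1.02726339e-01  6.42440368e-01  1.26938155e+00  8.75292598e-05
  1.22683326e+00  1.30763595e+00]
```

View pics/s2.png

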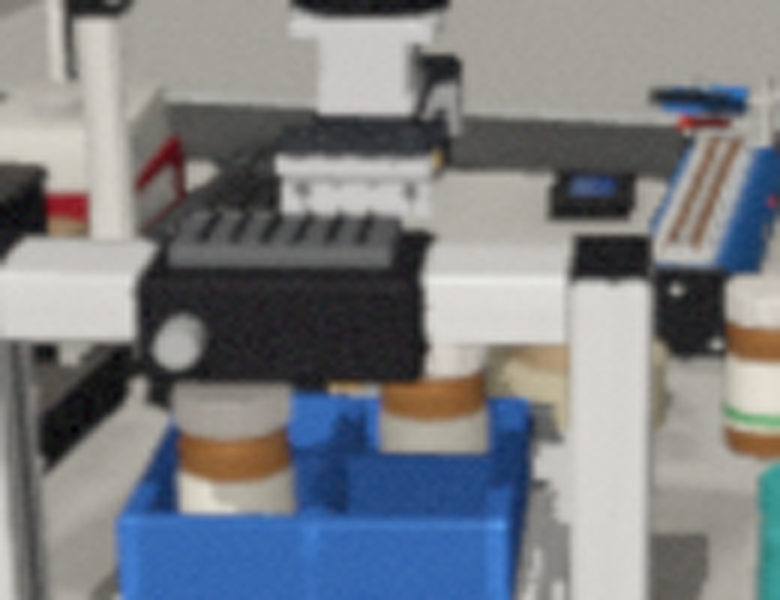

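The arch head hides the fingers in this view: the gripper body is at crop (355,185) and the nest is undisturbed. I'll check the gripper height against the s1 picture, where the body's underside was at crop row 72 and its columns ran 275–362, and open the fingers.

```bash
python3 - <<'E'
from h import *
c=manip.camera("side")
d=np.array([-.16,.987]);e=np.array([.987,.16])
for z in (200,213.5,230):
  for a in (88,0):
    for b in (-37,37):
      p=np.array([660.4,-36.1])+a*d+b*e
      u,v=pix(c,[*p,z]); print(z,a,b,round((u-180)*800/240),round((v-140)*600/180))
E
```

```text
200 88 -37 361 115
200 88 37 269 114
200 0 -37 369 85
200 0 37 284 84
213.5 88 -37 360 99
213.5 88 37 269 98
213.5 0 -37 369 70
213.5 0 37 283 69
230 88 -37 360 79
230 88 37 268 78
230 0 -37 369 51
230 0 37 282 50
```

>>> jog_arm([
  [0,0,0,0,0,0,0.8],
  [0,0,0,0,0,0,0.6],
  [0,0,0,0,0,0,0.45],
  [0,0,0,0,0,0,0.45],
  [0,0,0,0,0,0,0.45],
])

```text
clock: 3.95
eef_pos: [662.3, -31.5, 86.0]
eef_rot: [-3.141, 0.001, 0.16]
wrist_force: [0.6, -0.4, -0.3]
finger_gap: 30.4
finger_force: 0.0
```

>>> jog_arm([
  [0,0,0,0,0,0,0.45],
  [0,0,0,0,0,0,0.45],
  [0,0,-0.06,0,0,0,0.45],
  [0,0,-0.12,0,0,0,0.45],
  [0,0,-0.15,0,0,0,0.45],
  [0,0,-0.15,0,0,0,0.6],
  [0,0,-0.15,0,0,0,1],
  [0,0,-0.15,0,0,0,1],
])

```text
clock: 4.62
eef_pos: [662.6, -31.6, 68.5]
eef_rot: [3.142, -0.0, 0.16]
wrist_force: [-0.2, -0.5, -0.5]
finger_gap: 35.1
finger_force: 0.0
```

>>> jog_arm([
  [0,0,0,0,0,0,1],
  [0,0,0,0,0,0,1],
  [0,0,0,0,0,0,1],
  [0,0,0,0,0,0,1],
  [0,0,0,0,0,0,1],
])

```text
clock: 5.03
eef_pos: [662.5, -31.5, 68.5]
eef_rot: [-3.142, -0.0, 0.16]
wrist_force: [-0.3, -0.1, 1.2]
finger_gap: 11.3
finger_force: 30.0
```

Bar gripped: 11.3 mm gap at 30 N. The tool sits about 20 mm higher than reported, and I'll check that on the jars. Now pulling the slide out smoothly.

>>> jog_arm([
  [0.005,-0.03,0,0,0,0,1],
  [0.02,-0.12,0,0,0,0,1],
  [0.04,-0.24,0,0,0,0,1],
  [0.06,-0.36,0,0,0,0,1],
  [0.08,-0.48,0,0,0,0,1],
  [0.095,-0.58,0,0,0,0,1],
  [0.105,-0.64,0,0,0,0,1],
  [0.11,-0.67,0,0,0,0,1],
])

```text
clock: 5.7
eef_pos: [676.1, -113.6, 68.5]
eef_rot: [3.141, -0.001, 0.159]
wrist_force: [-0.4, 3.4, 4.3]
finger_gap: 11.0
finger_force: 30.0
```

>>> jog_arm([
  [0.005,-0.03,0,0,0,0,1],
  [0.01,-0.06,0,0,0,0,1],
  [0.015,-0.09,0,0,0,0,1],
  [0.015,-0.09,0,0,0,0,1],
])

```text
clock: 6.03
eef_pos: [677.2, -120.3, 68.5]
eef_rot: [-3.138, 0.001, 0.162]
wrist_force: [-4.5, 14.7, 7.3]
finger_gap: 11.3
finger_force: 30.0
```

```bash
python3 - <<'E'
from h import *
c=manip.camera("side");t=manip.camera("top")
print(manip.read_state()["wrist_force"],manip.read_state()["eef_pos"])
for X in ([431.7,-6.9,100],[488.7,-176.6,100],[431.7,-6.9,80],[431.7,-6.9,120]):
  u,v=pix(c,X); print(X,round((u-180)*800/240),round((v-140)*600/180))
import cv2
cv2.imwrite("pics/t3.png",cv2.resize(t["frame"][100:260,155:375,::-1],(792,576),interpolation=cv2.INTER_CUBIC))
E
```

```text
[-4.94025674 13.16739283  7.63548483] [ 677.14097788 -120.30509758   68.45297601]
[431.7, -6.9, 100] 584 223
[488.7, -176.6, 100] 544 156
[431.7, -6.9, 80] 583 245
[431.7, -6.9, 120] 584 201
```

The slide has met the stop: 14.7 N with the bar at (677,-120). Now release, rise, and go over the nearer jar with the fingers on the diagonal.

>>> jog_arm([
  [0,0.02,0,0,0,0,0.8],
  [0,0.03,0,0,0,0,0.6],
  [0,0.03,0,0,0,0,0.45],
  [0,0.03,0,0,0,0,0.45],
  [0,0.03,0,0,0,0,0.45],
  [0,0.03,0.1,0,0,0,0.45],
  [0,0.03,0.25,0,0,0,0.45],
  [0,0.03,0.5,0,0,0,0.45],
])

```text
clock: 6.8
eef_pos: [676.3, -119.2, 127.2]
eef_rot: [-3.14, 0.004, 0.16]
wrist_force: [0.3, -1.1, -1.0]
finger_gap: 51.6
finger_force: 0.0
```

>>> jog_arm([
  [-0.05,0,0.25,0,0,0,0.3],
  [-0.3,0.1,0.5,0,0,0.06,0],
  [-0.6,0.25,0.6,0,0,0.12,0],
  [-0.9,0.4,0.6,0,0,0.18,0],
  [-1,0.47,0.6,0,0,0.25,0],
])

```text
clock: 7.22
eef_pos: [554.3, -61.5, 202.4]
eef_rot: [3.141, -0.001, 0.558]
wrist_force: [0.5, 0.2, -0.1]
finger_gap: 81.5
finger_force: 0.0
```

>>> jog_arm([
  [-0.3,0.12,0,0,0,0.07,0],
  [-0.6,0.25,0,0,0,0.14,0],
  [-0.9,0.37,0,0,0,0.2,0],
  [-1,0.44,0,0,0,0.25,0],
  [-1,0.44,0,0,0,0.25,0],
  [-1,0.44,0,0,0,0.25,0],
])

```text
clock: 7.72
eef_pos: [437.7, -9.9, 201.6]
eef_rot: [3.14, -0.001, 0.945]
wrist_force: [0.6, 0.0, 0.2]
finger_gap: 93.8
finger_force: 0.0
```

```bash
python3 - <<'E'
from h import *
import cv2
t=manip.camera("top");c=manip.camera("side")
a=cv2.resize(t["frame"][100:260,195:415,::-1],(528,384),interpolation=cv2.INTER_CUBIC)
b=cv2.resize(c["frame"][60:260,300:420,::-1],(272,454)[:2],interpolation=cv2.INTER_CUBIC)
cv2.imwrite("pics/ta.png",cv2.resize(t["frame"][100:260,195:415,::-1],(792,576),interpolation=cv2.INTER_CUBIC))
# combined montage: top 2.3x (left), side 3x(right)
A=cv2.resize(t["frame"][110:270,215:375,::-1],(480,480),interpolation=cv2.INTER_CUBIC)
B=cv2.resize(c["frame"][80:240,295:400,::-1],(315,480),interpolation=cv2.INTER_CUBIC)
cv2.imwrite("pics/m3.png",np.hstack([A,B]))
print(manip.read_state()["eef_pos"],manip.read_state()["eef_rot"])
E
```

```text
[438.20247147 -10.35143991 200.894281  ] [ 3.14072233e+00 -3.97720928e-04  9.43754110e-01]
```

View pics/m3.png

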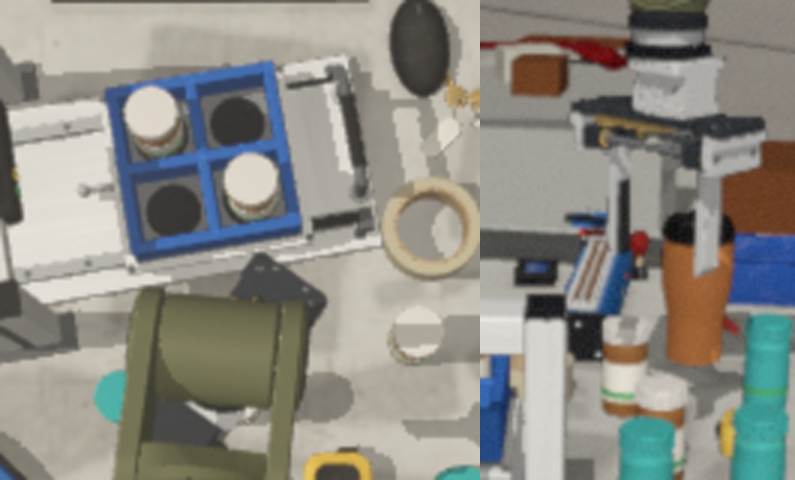

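The slide is out with both nest jars upright (lids at (152,112) and (250,180)) and nest corners at (106,90), (272,62), (300,225), (137,260). In the side part the fingertips are at (617,252) and (705,275). Next I'll check the finger height and the cell positions.

```bash
python3 - <<'E'
from h import *
np.set_printoptions(precision=1,suppress=True)
c=manip.camera("side");t=manip.camera("top")
p=np.array([438,-10.2]);d=np.array([.81,-.587])
for z in (193,213):
  for s in (-53,53):
    u,v=pix(c,[*(p+s*d),z]); print(z,s,480+(u-295)*3,(v-80)*3)
n=bay(t,(215,110),3,[(106,90),(272,62),(300,225),(137,260)],100);m=n.mean(0)
print(n,m)
for i in range(4):
    e=n[i]-n[i-1]; print(np.hypot(*e),np.degrees(np.arctan2(e[1],e[0]))%90)
x=np.array([.987,.16]);y=np.array([-.16,.987])
print("c2",m+38*x-38*y,"c3",m-38*x+38*y,"bar",m-145*y)
print(bay(t,(215,110),3,[(417,334)],100))
E
```

```text
193 -53 700.8496902235497 297.08199289388153
193 53 615.1511961309433 272.1104457271151
213 -53 701.7500057480138 275.5062906173574
213 53 615.547098749064 251.59933442709192
[[723.4 115.1]
 [749.5 -43.2]
 [590.9 -68.1]
 [559.2  85. ]] [655.8  22.2]
166.93265435218044 10.394510345492312
160.44517915771206 9.355986620190137
160.55200249646094 8.937238354675344
156.37547832986826 11.686015620409734
c2 [699.4  -9.2] c3 [612.2  53.6] bar [ 679.  -120.9]
[[ 486.5 -176.1]]
```

Confirmed: the fingertips are about 20 mm higher than the state says, so I aim 20 mm lower in z. XY agrees. Grasping jar A now, aiming for reported z ≈ 46.

>>> jog_arm([
  [-0.05,0.03,-0.1,0,0,0,0],
  [-0.05,0.03,-0.3,0,0,0,0],
  [-0.05,0.03,-0.55,0,0,0,0],
  [-0.05,0.03,-0.8,0,0,0,0],
  [-0.05,0.03,-0.95,0,0,0,0],
  [-0.05,0.03,-1,0,0,0,0],
], grip_force=25)

```text
clock: 8.42
eef_pos: [430.4, -6.6, 77.5]
eef_rot: [-3.138, 0.002, 0.945]
wrist_force: [-0.1, 0.2, 0.5]
finger_gap: 94.2
finger_force: 0.0
```

>>> jog_arm([
  [0,0,-0.1,0,0,0,0],
  [0,0,-0.2,0,0,0,0],
  [0,0,-0.28,0,0,0,0],
  [0,0,-0.29,0,0,0,0.2],
  [0,0,-0.29,0,0,0,0.4],
  [0,0,-0.29,0,0,0,0.7],
  [0,0,-0.29,0,0,0,0.7],
  [0,0,-0.29,0,0,0,0.7],
])

```text
clock: 9.08
eef_pos: [431.8, -6.4, 46.1]
eef_rot: [3.141, -0.0, 0.946]
wrist_force: [-0.7, -0.3, -0.2]
finger_gap: 64.3
finger_force: 0.0
```

>>> jog_arm([
  [0,0,0,0,0,0,0.7],
  [0,0,0,0,0,0,0.7],
  [0,0,0,0,0,0,0.7],
  [0,0,0,0,0,0,0.7],
])

```text
clock: 9.42
eef_pos: [431.6, -6.4, 45.7]
eef_rot: [3.141, -0.0, 0.946]
wrist_force: [-0.0, -0.5, 1.8]
finger_gap: 48.0
finger_force: 25.0
```

>>> jog_arm([
  [0,0,0.05,0,0,0,0.7],
  [0,0,0.15,0,0,0,0.7],
  [0,0,0.35,0,0,0,0.7],
  [0,0,0.6,0,0,0,0.7],
  [0,0,0.85,0,0,0,0.7],
  [0.05,0.02,1,0,0,0,0.7],
])

```text
clock: 9.92
eef_pos: [437.5, -4.1, 168.8]
eef_rot: [3.139, -0.001, 0.946]
wrist_force: [0.3, 0.3, -1.2]
finger_gap: 47.9
finger_force: 24.9
```

>>> jog_arm([
  [0.1,0.03,0.05,0,0,0,0.7],
  [0.25,0.09,0.08,0,0,0,0.7],
  [0.42,0.15,0.08,0,0,0,0.7],
  [0.6,0.21,0.08,0,0,0,0.7],
  [0.78,0.27,0.08,0,0,0,0.7],
  [0.95,0.33,0.08,0,0,0,0.7],
])

```text
clock: 10.42
eef_pos: [552.3, 36.1, 175.3]
eef_rot: [-3.141, 0.0, 0.946]
wrist_force: [-0.5, -0.4, -0.5]
finger_gap: 48.0
finger_force: 24.9
```

>>> jog_arm([
  [0.15,0.05,0,0,0,0,0.7],
  [0.28,0.09,0,0,0,0,0.7],
  [0.39,0.12,0,0,0,0,0.7],
  [0.45,0.14,0,0,0,0,0.7],
  [0.49,0.15,0,0,0,0,0.7],
  [0.49,0.15,0,0,0,0,0.7],
  [0.49,0.15,0,0,0,0,0.7],
])

```text
clock: 11.0
eef_pos: [609.9, 53.5, 175.1]
eef_rot: [-3.141, 0.0, 0.946]
wrist_force: [-0.2, 0.4, -2.4]
finger_gap: 48.2
finger_force: 24.9
```

```bash
python3 - <<'E'
from h import *
import cv2
t=manip.camera("top");c=manip.camera("side")
A=cv2.resize(t["frame"][100:260,195:355,::-1],(400,400),interpolation=cv2.INTER_CUBIC)
B=cv2.resize(c["frame"][100:260,190:350,::-1],(400,400),interpolation=cv2.INTER_CUBIC)
cv2.imwrite("pics/m4.png",np.hstack([A,B]))
s=manip.read_state();print(s["eef_pos"],s["eef_rot"],s["finger_gap"],s["wrist_force"])
E
```

```text
[609.81781118  53.41963454 175.37427745] [3.14155959e+00 6.58671162e-05 9.45534751e-01] 47.622348103268195 [ 0.43662881  0.14600165 -1.77906233]
```

View pics/m4.png

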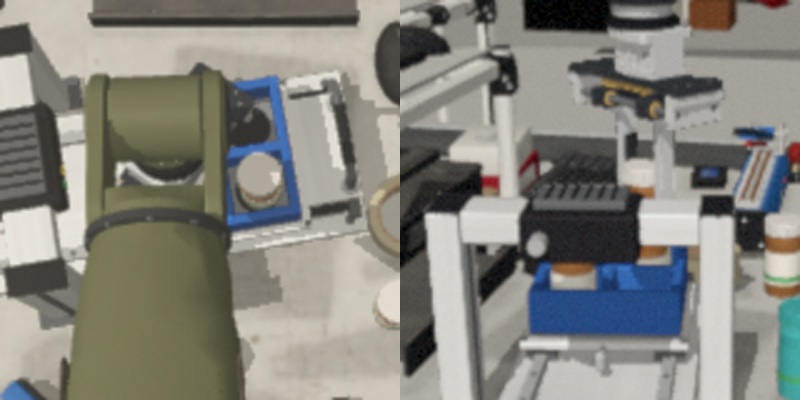

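The jar is held upright over cell 3 at (640,180) in the side half, and the arch is clear. Lowering it gently.

>>> jog_arm([
  [0.01,0,-0.08,0,0,0,0.7],
  [0.01,0,-0.2,0,0,0,0.7],
  [0.01,0,-0.34,0,0,0,0.7],
  [0.01,0,-0.48,0,0,0,0.7],
  [0.01,0,-0.57,0,0,0,0.7],
  [0.01,0,-0.61,0,0,0,0.7],
  [0.01,0,-0.63,0,0,0,0.7],
  [0.01,0,-0.63,0,0,0,0.7],
])

```text
clock: 11.77
eef_pos: [611.5, 53.6, 99.6]
eef_rot: [3.142, -0.0, 0.946]
wrist_force: [-1.1, -0.4, -2.7]
finger_gap: 47.5
finger_force: 24.9
```

>>> jog_arm([
  [0,0,-0.01,0,0,0,0.7],
  [0,0,-0.02,0,0,0,0.7],
  [0,0,-0.025,0,0,0,0.7],
  [0,0,-0.025,0,0,0,0.7],
])

```text
clock: 12.1
eef_pos: [611.5, 53.7, 96.7]
eef_rot: [3.141, -0.0, 0.946]
wrist_force: [1.1, 0.5, -1.3]
finger_gap: 47.4
finger_force: 24.9
```

>>> jog_arm([
  [0,0,-0.006,0,0,0,0.7],
  [0,0,-0.012,0,0,0,0.7],
  [0,0,-0.012,0,0,0,0.7],
])

```text
clock: 12.35
eef_pos: [611.7, 53.7, 95.7]
eef_rot: [3.141, -0.001, 0.946]
wrist_force: [-0.4, 0.6, 3.8]
finger_gap: 48.0
finger_force: 25.0
```

>>> jog_arm([
  [0,0,0,0,0,0,0.5],
  [0,0,0,0,0,0,0.3],
  [0,0,0,0,0,0,0.3],
  [0,0,0,0,0,0,0.3],
  [0,0,0.1,0,0,0,0.3],
  [0,0,0.3,0,0,0,0.3],
  [0,0,0.55,0,0,0,0.3],
  [0,0,0.8,0,0,0,0.3],
])

```text
clock: 13.02
eef_pos: [611.2, 53.6, 192.9]
eef_rot: [-3.141, 0.0, 0.946]
wrist_force: [-0.0, 0.1, 0.3]
finger_gap: 66.2
finger_force: 0.0
```

>>> jog_arm([
  [-0.1,-0.1,0.05,0,0,0,0],
  [-0.25,-0.35,0.05,0,0,0,0],
  [-0.4,-0.6,0.05,0,0,0,0],
  [-0.52,-0.85,0.05,0,0,0,0],
  [-0.55,-1,0.05,0,0,0,0],
])

```text
clock: 13.43
eef_pos: [543.9, -68.5, 198.4]
eef_rot: [3.141, -0.0, 0.945]
wrist_force: [0.2, 0.6, 0.4]
finger_gap: 93.1
finger_force: 0.0
```

>>> jog_arm([
  [-0.15,-0.25,0,0,0,0,0],
  [-0.3,-0.5,0,0,0,0,0],
  [-0.42,-0.75,0,0,0,0,0],
  [-0.48,-0.88,0,0,0,0,0],
  [-0.48,-0.92,0,0,0,0,0],
  [-0.48,-0.92,0,0,0,0,0],
  [-0.48,-0.92,0,0,0,0,0],
])

```text
clock: 14.02
eef_pos: [488.3, -176.3, 197.5]
eef_rot: [3.141, -0.0, 0.946]
wrist_force: [-0.6, -0.5, -0.6]
finger_gap: 94.1
finger_force: 0.0
```

```bash
python3 - <<'E'
from h import *
import cv2
t=manip.camera("top");c=manip.camera("side")
A=cv2.resize(t["frame"][110:270,215:375,::-1],(480,480),interpolation=cv2.INTER_CUBIC)
B=cv2.resize(c["frame"][80:240,295:400,::-1],(315,480),interpolation=cv2.INTER_CUBIC)
cv2.imwrite("pics/m5.png",np.hstack([A,B]))
s=manip.read_state();print(s["eef_pos"],s["eef_rot"],s["finger_gap"],s["wrist_force"])
E
```

```text
[ 488.34052692 -175.82490876  197.26130097] [ 3.14156941e+00 -1.44796280e-04  9.46843523e-01] 94.10398776704223 [-0.26060698 -0.86478789  0.1121268 ]
```

View pics/m5.png

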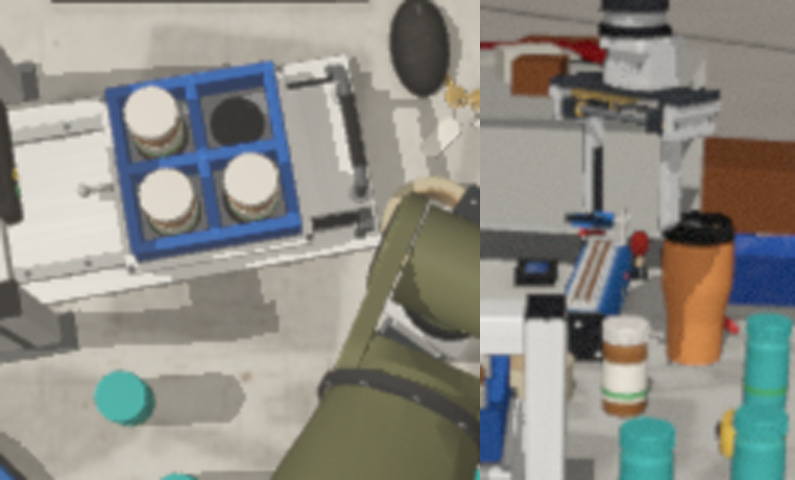

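Jar A stands upright in cell 3 (lid at (168,195)), the other nest jars are unmoved, and the slide is still at its stop. Now grasping jar B: z 197 → 46.

>>> jog_arm([
  [-0.005,-0.005,-0.1,0,0,0,0],
  [-0.005,-0.005,-0.3,0,0,0,0],
  [-0.005,-0.005,-0.55,0,0,0,0],
  [-0.005,-0.005,-0.8,0,0,0,0],
  [-0.005,-0.005,-0.95,0,0,0,0],
  [-0.005,-0.005,-1,0,0,0,0],
])

```text
clock: 14.62
eef_pos: [486.4, -175.9, 74.3]
eef_rot: [-3.137, 0.001, 0.947]
wrist_force: [-0.0, 0.8, 0.1]
finger_gap: 94.1
finger_force: 0.0
```

>>> jog_arm([
  [0,0,-0.1,0,0,0,0],
  [0,0,-0.2,0,0,0,0],
  [0,0,-0.25,0,0,0,0],
  [0,0,-0.26,0,0,0,0.2],
  [0,0,-0.26,0,0,0,0.4],
  [0,0,-0.26,0,0,0,0.7],
  [0,0,-0.26,0,0,0,0.7],
  [0,0,-0.26,0,0,0,0.7],
])

```text
clock: 15.28
eef_pos: [487.6, -177.5, 46.6]
eef_rot: [3.141, -0.0, 0.946]
wrist_force: [0.3, -0.2, 0.6]
finger_gap: 64.5
finger_force: 0.0
```

>>> jog_arm([
  [0,0,0,0,0,0,0.7],
  [0,0,0,0,0,0,0.7],
  [0,0,0,0,0,0,0.7],
  [0,0,0,0,0,0,0.7],
])

```text
clock: 15.62
eef_pos: [487.4, -177.4, 46.1]
eef_rot: [3.141, -0.0, 0.946]
wrist_force: [1.1, -0.3, 1.1]
finger_gap: 47.8
finger_force: 24.9
```

>>> jog_arm([
  [0,0,0.05,0,0,0,0.7],
  [0,0,0.15,0,0,0,0.7],
  [0,0,0.35,0,0,0,0.7],
  [0,0,0.6,0,0,0,0.7],
  [0,0,0.85,0,0,0,0.7],
  [0.05,0.04,1,0,0,0,0.7],
])

```text
clock: 16.12
eef_pos: [493.3, -173.2, 169.3]
eef_rot: [3.139, -0.0, 0.945]
wrist_force: [0.6, -0.1, -1.6]
finger_gap: 47.8
finger_force: 24.9
```

>>> jog_arm([
  [0.1,0.08,0.18,0,0,0,0.7],
  [0.25,0.2,0.33,0,0,0,0.7],
  [0.4,0.32,0.42,0,0,0,0.7],
  [0.55,0.44,0.43,0,0,0,0.7],
  [0.7,0.56,0.43,0,0,0,0.7],
  [0.85,0.68,0.43,0,0,0,0.7],
  [1,0.8,0.43,0,0,0,0.7],
])

```text
clock: 16.7
eef_pos: [613.8, -75.7, 217.7]
eef_rot: [-3.141, 0.0, 0.946]
wrist_force: [0.5, -0.9, -2.4]
finger_gap: 47.9
finger_force: 24.9
```

>>> jog_arm([
  [0.15,0.12,0,0,0,0,0.7],
  [0.32,0.25,0,0,0,0,0.7],
  [0.5,0.38,0,0,0,0,0.7],
  [0.62,0.47,0,0,0,0,0.7],
  [0.69,0.53,0,0,0,0,0.7],
  [0.71,0.56,0,0,0,0,0.7],
  [0.71,0.56,0,0,0,0,0.7],
  [0.71,0.56,0,0,0,0,0.7],
])

```text
clock: 17.37
eef_pos: [698.0, -9.6, 217.4]
eef_rot: [-3.141, 0.0, 0.946]
wrist_force: [-0.2, -0.1, -1.7]
finger_gap: 48.2
finger_force: 24.9
```

>>> jog_arm([
  [0,0,-0.08,0,0,0,0.7],
  [0,0,-0.22,0,0,0,0.7],
  [0,0,-0.4,0,0,0,0.7],
  [0,0,-0.58,0,0,0,0.7],
  [0,0,-0.75,0,0,0,0.7],
  [0,0,-0.88,0,0,0,0.7],
  [0,0,-0.95,0,0,0,0.7],
  [0,0,-0.97,0,0,0,0.7],
])

```text
clock: 18.03
eef_pos: [697.5, -9.9, 99.3]
eef_rot: [-3.139, 0.001, 0.945]
wrist_force: [0.1, 0.7, -1.5]
finger_gap: 47.6
finger_force: 24.9
```

>>> jog_arm([
  [0,0,-0.01,0,0,0,0.7],
  [0,0,-0.02,0,0,0,0.7],
  [0,0,-0.025,0,0,0,0.7],
  [0,0,-0.025,0,0,0,0.7],
])

```text
clock: 18.37
eef_pos: [698.7, -9.4, 98.9]
eef_rot: [3.141, -0.001, 0.946]
wrist_force: [0.2, 0.5, -1.7]
finger_gap: 47.8
finger_force: 24.9
```

>>> jog_arm([
  [0,0,-0.01,0,0,0,0.7],
  [0,0,-0.018,0,0,0,0.7],
  [0,0,-0.018,0,0,0,0.7],
])

```text
clock: 18.62
eef_pos: [698.6, -9.4, 96.2]
eef_rot: [3.141, -0.0, 0.946]
wrist_force: [0.4, -0.4, -0.9]
finger_gap: 47.7
finger_force: 24.9
```

>>> jog_arm([
  [0,0,-0.005,0,0,0,0.7],
  [0,0,-0.01,0,0,0,0.7],
  [0,0,-0.01,0,0,0,0.7],
])

```text
clock: 18.87
eef_pos: [699.1, -9.5, 95.8]
eef_rot: [3.14, -0.001, 0.946]
wrist_force: [0.5, -0.5, 5.4]
finger_gap: 47.6
finger_force: 24.9
```

Set down. Release, rise, and return to over the bar.

>>> jog_arm([
  [0,0,0,0,0,0,0.5],
  [0,0,0,0,0,0,0.3],
  [0,0,0,0,0,0,0.3],
  [0,0,0,0,0,0,0.3],
  [0,0,0.1,0,0,0,0.3],
  [0,0,0.3,0,0,0,0.3],
  [0,0,0.55,0,0,0,0.3],
  [0,0,0.85,0,0,0,0.3],
])

```text
clock: 19.53
eef_pos: [697.7, -9.3, 197.3]
eef_rot: [-3.139, 0.001, 0.946]
wrist_force: [-1.4, 0.3, -0.1]
finger_gap: 65.7
finger_force: 0.0
```

>>> jog_arm([
  [-0.02,-0.1,0.1,0,0,-0.07,0.45],
  [-0.06,-0.3,0.15,0,0,-0.14,0.45],
  [-0.1,-0.5,0.15,0,0,-0.21,0.45],
  [-0.14,-0.7,0.15,0,0,-0.28,0.45],
  [-0.18,-0.85,0.15,0,0,-0.36,0.45],
  [-0.19,-0.92,0.15,0,0,-0.43,0.45],
  [-0.19,-0.92,0.15,0,0,-0.5,0.45],
  [-0.19,-0.92,0.15,0,0,-0.5,0.45],
], grip_force=30)

```text
clock: 20.2
eef_pos: [675.5, -120.5, 215.6]
eef_rot: [3.141, -0.001, 0.154]
wrist_force: [-0.6, -0.1, -0.4]
finger_gap: 51.6
finger_force: 0.0
```

```bash
python3 - <<'E'
from h import *
import cv2
t=manip.camera("top");c=manip.camera("side")
A=cv2.resize(t["frame"][100:260,195:355,::-1],(400,400),interpolation=cv2.INTER_CUBIC)
B=cv2.resize(c["frame"][100:260,190:350,::-1],(400,400),interpolation=cv2.INTER_CUBIC)
cv2.imwrite("pics/m6.png",np.hstack([A,B]))
s=manip.read_state();print(s["eef_pos"],s["eef_rot"],s["finger_gap"],s["wrist_force"])
E
```

```text
[ 675.70791265 -119.56868018  215.33853052] [ 3.14153429e+00 -3.86484746e-04  1.64268303e-01] 52.15826773290438 [ 0.20520874 -0.30534702 -0.58657668]
```

View pics/m6.png

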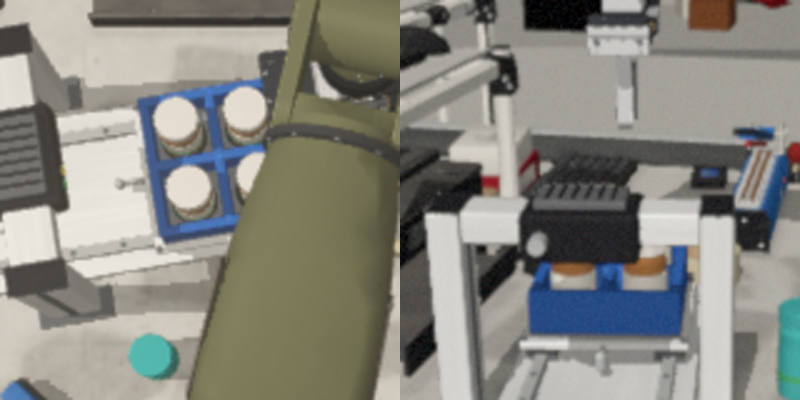

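All four jars stand upright in the nest (lids at (177,115), (244,108), (190,190) and (255,180)). Down to the bar and pinch.

>>> jog_arm([
  [0.01,0,-0.1,0,0,0,0.45],
  [0.01,0,-0.3,0,0,0,0.45],
  [0.01,0,-0.55,0,0,0,0.45],
  [0.01,0,-0.8,0,0,0,0.45],
  [0.01,0,-0.95,0,0,0,0.45],
  [0.01,0,-1,0,0,0,0.45],
])

```text
clock: 20.8
eef_pos: [675.2, -118.9, 90.2]
eef_rot: [-3.139, 0.005, 0.163]
wrist_force: [-0.1, 0.4, -0.3]
finger_gap: 52.1
finger_force: 0.0
```

>>> jog_arm([
  [0,0,-0.1,0,0,0,0.45],
  [0,0,-0.18,0,0,0,0.45],
  [0,0,-0.22,0,0,0,0.45],
  [0,0,-0.22,0,0,0,0.45],
  [0,0,-0.22,0,0,0,1],
  [0,0,-0.22,0,0,0,1],
  [0,0,-0.22,0,0,0,1],
  [0,0,-0.22,0,0,0,1],
])

```text
clock: 21.47
eef_pos: [677.1, -119.8, 69.0]
eef_rot: [3.141, -0.001, 0.16]
wrist_force: [0.2, -0.8, 0.7]
finger_gap: 28.4
finger_force: 0.0
```

>>> jog_arm([
  [0,0,0,0,0,0,1],
  [0,0,0,0,0,0,1],
  [0,0,0,0,0,0,1],
  [0,0,0,0,0,0,1],
  [0,0,0,0,0,0,1],
])

```text
clock: 21.88
eef_pos: [676.9, -119.8, 68.5]
eef_rot: [3.141, -0.0, 0.16]
wrist_force: [0.9, -0.9, 0.7]
finger_gap: 10.9
finger_force: 30.0
```

>>> jog_arm([
  [-0.005,0.03,0,0,0,0,1],
  [-0.018,0.11,0,0,0,0,1],
  [-0.036,0.22,0,0,0,0,1],
  [-0.054,0.33,0,0,0,0,1],
  [-0.072,0.44,0,0,0,0,1],
  [-0.09,0.55,0,0,0,0,1],
  [-0.104,0.63,0,0,0,0,1],
  [-0.11,0.67,0,0,0,0,1],
])

```text
clock: 22.55
eef_pos: [663.3, -37.4, 68.5]
eef_rot: [-3.141, 0.0, 0.162]
wrist_force: [-0.9, -3.8, 2.2]
finger_gap: 11.3
finger_force: 30.0
```

>>> jog_arm([
  [-0.005,0.03,0,0,0,0,1],
  [-0.018,0.11,0,0,0,0,1],
  [-0.036,0.22,0,0,0,0,1],
  [-0.054,0.33,0,0,0,0,1],
  [-0.072,0.44,0,0,0,0,1],
  [-0.09,0.55,0,0,0,0,1],
  [-0.104,0.63,0,0,0,0,1],
  [-0.11,0.67,0,0,0,0,1],
])

```text
clock: 23.22
eef_pos: [650.1, 42.9, 68.5]
eef_rot: [-3.141, 0.0, 0.162]
wrist_force: [-1.5, -2.4, 5.1]
finger_gap: 11.2
finger_force: 30.0
```

>>> jog_arm([
  [-0.005,0.03,0,0,0,0,1],
  [-0.011,0.07,0,0,0,0,1],
  [-0.018,0.11,0,0,0,0,1],
  [-0.023,0.14,0,0,0,0,1],
  [-0.027,0.165,0,0,0,0,1],
  [-0.031,0.19,0,0,0,0,1],
  [-0.034,0.21,0,0,0,0,1],
  [-0.038,0.23,0,0,0,0,1],
])

```text
clock: 23.88
eef_pos: [646.0, 67.8, 68.5]
eef_rot: [3.14, 0.0, 0.16]
wrist_force: [-0.6, -8.8, 5.1]
finger_gap: 11.3
finger_force: 30.0
```

>>> jog_arm([
  [-0.003,0.02,0,0,0,0,1],
  [-0.007,0.04,0,0,0,0,1],
  [-0.01,0.06,0,0,0,0,1],
  [-0.01,0.06,0,0,0,0,1],
])

```text
clock: 24.22
eef_pos: [644.5, 76.8, 68.4]
eef_rot: [-3.141, 0.0, 0.161]
wrist_force: [-3.7, 2.5, 5.9]
finger_gap: 11.2
finger_force: 30.0
```

>>> jog_arm([
  [-0.002,0.01,0,0,0,0,1],
  [-0.003,0.02,0,0,0,0,1],
  [-0.005,0.03,0,0,0,0,1],
  [-0.005,0.03,0,0,0,0,1],
  [-0.005,0.03,0,0,0,0,1],
])

```text
clock: 24.63
eef_pos: [644.5, 77.2, 68.5]
eef_rot: [3.139, -0.0, 0.159]
wrist_force: [0.8, -15.0, 4.5]
finger_gap: 10.9
finger_force: 30.0
```

Home: travel is 200 mm and it reads 15 N against the stop. Relax, let go, rise straight up, and back off from the arch.

>>> jog_arm([
  [0.003,-0.02,0,0,0,0,1],
  [0.003,-0.025,0,0,0,0,0.9],
  [0.003,-0.025,0,0,0,0,0.6],
  [0.003,-0.025,0,0,0,0,0.45],
  [0.003,-0.025,0,0,0,0,0.45],
  [0.003,-0.025,0,0,0,0,0.45],
  [0.003,-0.025,0,0,0,0,0.45],
  [0.003,-0.025,0,0,0,0,0.45],
])

```text
clock: 25.3
eef_pos: [644.4, 76.5, 68.2]
eef_rot: [-3.142, 0.0, 0.16]
wrist_force: [-0.2, -1.0, -0.0]
finger_gap: 47.7
finger_force: 0.0
```

>>> jog_arm([
  [0,0,0.08,0,0,0,0.45],
  [0,0,0.25,0,0,0,0.45],
  [0,0,0.5,0,0,0,0.45],
  [0,0,0.75,0,0,0,0.45],
  [0,-0.05,1,0,0,0,0.45],
])

```text
clock: 25.72
eef_pos: [644.2, 71.1, 190.5]
eef_rot: [-3.141, -0.0, 0.161]
wrist_force: [-0.2, 0.2, -0.2]
finger_gap: 51.6
finger_force: 0.0
```

>>> jog_arm([
  [-0.1,-0.2,0.1,0,0,0,0.45],
  [-0.3,-0.45,0.15,0,0,0,0.45],
  [-0.5,-0.7,0.15,0,0,0,0.45],
  [-0.75,-0.95,0.15,0,0,0,0.45],
  [-0.9,-1,0.15,0,0,0,0.45],
])

```text
clock: 26.13
eef_pos: [534.4, -52.6, 207.2]
eef_rot: [3.141, -0.001, 0.158]
wrist_force: [-0.1, 0.5, -0.3]
finger_gap: 51.5
finger_force: 0.0
```

>>> jog_arm([
  [-0.2,-0.3,0,0,0,0,0.45],
  [-0.45,-0.6,0,0,0,0,0.45],
  [-0.6,-0.9,0,0,0,0,0.45],
  [-0.65,-1,0,0,0,0,0.45],
  [-0.65,-1,0,0,0,0,0.45],
  [-0.65,-1,0,0,0,0,0.45],
])

```text
clock: 26.63
eef_pos: [458.3, -170.2, 207.2]
eef_rot: [3.141, -0.001, 0.158]
wrist_force: [-0.2, 0.4, -0.2]
finger_gap: 51.8
finger_force: 0.0
```

```bash
python3 - <<'E'
from h import *
import cv2
np.set_printoptions(precision=1,suppress=True)
t=manip.camera("top")
f=t["frame"]
hsv=cv2.cvtColor(f,cv2.COLOR_RGB2HSV)
# predicted home: nest centre and bar; measured: blue-nest rim corners, dark bar
y=np.array([-.16,.987]);x=np.array([.987,.16]);b=np.array([644.5,77.2])
print("pred nest px",pix(t,[*(b+145*y),100]),"bar",pix(t,[*b,102]))
for n,p in dict(c1=b-38*x+107*y,c2=b+38*x+107*y,c3=b-38*x+183*y,c4=b+38*x+183*y).items():
    u,v=pix(t,[*p,150]); r=f[int(v)-2:int(v)+3,int(u)-2:int(u)+3].reshape(-1,3); print(n,u,v,r.mean(0),r.std(0))
m=cv2.inRange(hsv,(100,140,60),(125,255,255));m[:100]=0;m[260:]=0;m[:,380:]=0
k=cv2.findContours(m,cv2.RETR_EXTERNAL,cv2.CHAIN_APPROX_SIMPLE)[0]
for q in sorted(k,key=cv2.contourArea)[-3:]: print(cv2.contourArea(q),cv2.boundingRect(q))
for z in((b+145*y+82*x-82*y),(b+145*y-82*x-82*y)): print("near corners pred",pix(t,[*z,100]))
# dark profile across bar
for o in range(-12,13,3): 
    u,v=pix(t,[*(b+o*y+15*x),102]); print(o,f[int(round(v)),int(round(u))])
print(manip.read_state()["eef_pos"],manip.read_state()["wrist_force"])
E
```

```text
pred nest px (np.float64(212.7710646098998), np.float64(175.47838578698736)) bar (np.float64(263.4697828767158), np.float64(166.7813667709846))
c1 225.04881370428237 183.09423828142317 [170.2 163.4 152.5] [2.2 2.3 2.2]
c2 220.98586189443637 156.20343291485094 [148.7 142.4 132.8] [35.1 33.8 31.5]
c3 197.26951826147638 187.79267377356058 [200.3 196.7 188.8] [42.  41.7 40.4]
c4 193.41192023906123 160.80797857992718 [97.9 95.9 92.8] [13.  13.4 12.8]
33.0 (218, 143, 21, 20)
56.0 (220, 191, 24, 10)
76.0 (182, 160, 15, 47)
near corners pred (np.float64(237.1885337003827), np.float64(142.8703905501275))
near corners pred (np.float64(245.9417179515163), np.float64(198.8511220979447))
-12 [168 164 156]
-9 [164 161 153]
-6 [113 111 105]
-3 [60 58 54]
0 [56 54 51]
3 [58 56 53]
6 [66 65 61]
9 [166 163 155]
12 [171 167 159]
[ 458.6 -169.5  207. ] [-0.8 -0.6 -0.6]
```

The bar lies at the predicted home position (its dark band is centred at about +1 mm), so the catch is holding. Handing in.

```bash
python3 -c "
from cell import manip
print(manip.sign_off())"
```

```text
the job is handed in; nothing more can be done
None
```

The job is handed in at about 27 s: both bench jars stand upright in cells 2 and 3, and the slide is caught at the home stop and released. After the push I confirmed the slide's position by measurement only, since I had used all 10 picture views.

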